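# Zero the gauge and send the reading

### The arm

A 6-joint arm with a two-finger parallel gripper is mounted at the origin on the work surface. World frame = base frame: x ahead of the robot, y to its left, z up, the work surface at z = 0. Lengths are in m, angles in degrees, forces in N, time in s.
With the tool pointing down it reaches from about 0.25 to 0.775 m from the base axis. Payload 4 kg.
Tool frame: the origin (TCP) lies where the fingers leave the gripper's body, on its centre line; the fingertips stand 97 mm ahead of it and the grasp point (between the pads) lies 78 mm ahead of it; z points along the fingers, y is the line along which they close (so a half turn about z gives the same grasp; the last joint's range is limited). The gripper opens to 94 mm and grips with 3 to 60 N. Pads are 16 mm wide; open, the fingers measure 119 mm over their backs; the gripper's body (75 mm by 177 mm) begins 78 mm behind the grasp point.
Start: joints at [62.962, 4.996, 78.535, -0, 96.463, -5.907], TCP at [0.198, 0.513, 0.303] pointing down, gripper open.
Joint ranges: [-177.83, 177.83], [-43.37, 116.18], [15.69, 146.23], [-61.86, 241.86], [9.47, 152.12], [-147.06, 147.06]. Speed limits (degrees/s): [159.86, 159.86, 180, 180, 180, 180].

### API

Orientations are given as a 3x3 rotation matrix whose columns are the frame's x, y, z axes.
In Python, from rig import read_state, capture, sign_off, search_frame, masks_of gives the robot as it stands.
- The arm moves only by the shell command python3 -m handwheel 'ROWS' [FORCE]. ROWS is a JSON object of lists of equal length, an entry for each row: "offset": the shift along the tool's x, y, z scaled (see below), a list of three; "rot": the turn, a rotation vector about the tool's x, y, z scaled (see below), a list of three; "jaw": the opening, from -1 (shut) to 1 (fully open). A call has 1 to 12 rows; each row shifts and turns the commanded pose from where the row before left it, along the tool's axes as they then stand; what a row does not reach is not made up. The controller multiplies each number of a shift by 2 cm and each number of a turn by 0.08 rad. A row lasts 1/12 s, in which the tool goes at most 41.7 mm and 7.16 degrees, less where a joint would pass 70% of its speed; a pose out of reach is approached as far as the arm can. A call with a number of a shift or a turn outside -1 to 1 is refused whole. A call with a gripper value outside its range is refused whole. The fingers move at their own pace and stop on an object; FORCE is the grip in N (left out, the last holds). Time passes only in rows, so rows that do not move let the fingers close. It gives the time, the measured TCP pose, the force, the opening and the grip force at its end, in the units of the state.
- read_state(): the state, without advancing time (a new reading comes with each control period).
- capture(name): name is "scene" or "top"; returns a dict with "image" (420x560x3 uint8, red, green, blue), "K" (3x3 intrinsics, pixels), "distortion" ([k1, k2, p1, p2, k3] as OpenCV has them; the pictures are not rectified), "view" (4x4, takes a point from world to camera coordinates). Camera axes: x right, y up, looking along -z (the intrinsics and any distortion apply to the point x, -y, -z); pixel columns grow to the right and rows downward; lengths in m; the calibration is good to about 2 mm. A picture is of the moment at which its call begins. There is no depth.
- sign_off(): hands the job in; it is judged then, once.
Trained networks look in the newest picture that a camera, given by its name, has taken for a name from the list of things; names that differ only in an ending like _2 or _b are one class to them, and where a whole thing is asked for, a point or a joint stands for the part that bears it (a point fixed in the world has none). Each returns a list of dicts, best first, with "conf" (0 to 1); they miss things now and then, are a little off and sometimes report something else, mostly with a low value. They report only what shows in the picture. A call takes as long as a camera call.
- search_frame(camera, thing): "location" ([column, row] in pixels, amid what is visible of it).
- masks_of(camera, thing): "mask" (420x560 bool, what is visible of it) and "location" ([column, row] in pixels, amid what is visible of it).
The state is a dict: "time_s": time; "qpos": joint angles; "dq": joint speeds; "tau": joint torques, N m; "tcp_pos": TCP position; "tool_rot": TCP orientation; "contact_force": force on the tool from outside, world axes, zero at the start; "torque": the same for the moment, N m; "grip_width": opening from 0.0 (shut) to 1.0 (fully open); "grasp_force": force on a finger pad.
Only numpy, scipy, OpenCV 4.12 (cv2) and the standard library are available. Lean on these libraries where they do the work, as an engineer would, in place of code of your own. Each camera call takes 0.05 s, during which the arm holds its last target. There are 200 camera calls.

### The job

Zero the bench gauge and send its reading: with the fingertips, gently press the long bar-shaped key on the readout console right down, keep it down for a good second and let it come up, then press the large round key right down and let it come up. Do not press any other key, and do not pick up or disturb the steel ring among the keys or anything else lying about.

Things in the scene. Friction and masses are not known exactly. Their poses are not given: they have to be found in the camera images.
- console: grey bench readout console with a flat top, fixed to the table, 220 (x) x 250 (y) x 50 mm high; origin at the centre of its underside, z up; a dark 200 mm long display strip, 3 mm high, runs along its far (+x) edge. In front of it are six places in two rows of three, 71 mm apart along x and 75 mm along y: five white keys of different shapes and one loose steel ring, in any arrangement; each key stands in a black bezel 4 mm high
- bar_top (a point): the long bar-shaped key, 16 (console x) x 48 (console y) mm, its top 16 mm above the console's top. Spring-loaded: it travels 8 mm straight down, needs about 1 N to start and 5 N at the bottom (about 3.5 N at 5 mm), and springs back up when let go. Point at the centre of its top face when up (it moves with the key); z is up, x and y are the console's x and y. 
- bar_key (a joint): how far the bar key is pressed: 0 up, 0.008 m fully down
- biground_top (a point): the large round mushroom-shaped key, head diameter 34 mm, its flat top 22 mm above the console's top. Spring-loaded: it travels 8 mm straight down, needs about 1 N to start and 5 N at the bottom (about 3.5 N at 5 mm), and springs back up when let go. Point at the centre of its top face when up (it moves with the key); z is up, x and y are the console's x and y. 
- biground_key (a joint): how far the large round key is pressed: 0 up, 0.008 m fully down
- square_top (a point): the square key, 26 x 26 mm, not to be pressed; centre of its top face, 16 mm above the console's top
- square_key (a joint): the square key, 26 x 26 mm: how far it is pressed, 0 up, 0.008 m fully down
- small1_top (a point): one of two small round keys, diameter 18 mm, not to be pressed; centre of its top face, 16 mm above the console's top
- small1_key (a joint): one of two small round keys, diameter 18 mm: how far it is pressed, 0 up, 0.008 m fully down
- small2_top (a point): the other small round key, diameter 18 mm, not to be pressed; centre of its top face, 16 mm above the console's top
- small2_key (a joint): the other small round key, diameter 18 mm: how far it is pressed, 0 up, 0.008 m fully down
- ring: the loose steel setting ring lying flat on the console in the place of a key, outer diameter 40, hole 20, height 16 mm; not to be disturbed; origin at the centre of its underside
- notes: loose pad of notes 76 x 76 x 18 mm on the table beside the console; not to be disturbed; origin at the centre of its underside
- master: loose upright steel cylinder, diameter 24, height 60 mm, on the table beside the console; not to be disturbed; origin at the centre of its underside
- block: loose gauge block on end, 35 x 9 x 50 mm high, on the table by the console's near edge; not to be disturbed; origin at the centre of its underside
- plug: loose plug gauge (bar, diameter 16, length 150 mm) lying on the table by the console's near edge; not to be disturbed; origin at the middle of its length, on the underside
- scissors: loose scissors lying on the table beside the console, 175 mm long, 9 mm high; not to be disturbed; origin at the blades' pivot, on the underside

How it is judged (in metres and radians):
On the way, in this order (a step that is already met when the one before it is completed fails the run):
1. the fingers hold the bar key at least 5 mm down for 0.8 s, with the large round key up (value of joint bar_key above 0.005 m and value of joint biground_key below 0.0015 m and contact force between the fingers and bar_key above 0.3 N), for 0.8 s.
2. the bar key has come up again (value of joint each of bar_key, biground_key below 0.0015 m), for 0.1 s.
3. the fingers press the large round key at least 5 mm down, with the bar key up (value of joint biground_key above 0.005 m and value of joint bar_key below 0.0015 m and contact force between the fingers and biground_key above 0.3 N), for 0.1 s.
At the end, for the whole second after the job is handed in: all five keys are up (within 1.5 mm) and the ring and the other loose things are at rest within 10 mm of where they began (all of step 2 and value of joint each of square_key, small1_key, small2_key below 0.0015 m and distance of each of ring, notes, master, block, plug, scissors from where it was at the start of the episode below 0.01 m and linear speed of each of ring, notes, master, block, plug, scissors below 0.02 m/s); the robot touches nothing.
It fails at once if a key other than the bar and the large round one is pressed more than 2.5 mm (value of joint any of square_key, small1_key, small2_key above 0.0025 m).
It fails at once if the bar or large round key is pushed harder than 25 N (contact force between any of the fingers, the arm and bar_key above 25 N or contact force between any of the fingers, the arm and biground_key above 25 N).
It fails at once if the ring or another loose thing is lifted or moved more than 10 mm (distance of any of ring, notes, master, block, plug, scissors from where it was at the start of the episode above 0.01 m).
It also fails if it takes over 38 s, if anything falls off the work surface, if the arm or the gripper's body presses on something with over 40 N, if the wrist force passes 120 N, or if a joint passes its speed limit or range.

## Working session

There is one attempt and no reset: what is moved stays moved. The work goes in short steps, Python scripts to look and compute and a shell command to move; the robot and the scene stay as the last step left them, time stands still between calls to the robot, and variables do not carry over. Pictures are saved under pics/ and viewed, at most 10 in all, crops included, and the job is handed in when it is done.

```bash
mkdir -p pics
cat > h.py <<'E'
import numpy as np, cv2
from rig import *
def ray(c,uv):
    p=cv2.undistortPoints(np.array([[uv]],float),np.array(c["K"]),np.array(c["distortion"]))[0,0]
    V=np.array(c["view"]);R,t=V[:3,:3],V[:3,3]
    return -R.T@t, R.T@np.array([p[0],-p[1],-1])
def at(c,uv,z):
    o,d=ray(c,uv);return o+d*(z-o[2])/d[2]
def proj(c,P):
    V=np.array(c["view"]);q=(V[:3,:3]@np.atleast_2d(P).T).T+V[:3,3];q=q*[1,-1,-1]
    return cv2.projectPoints(q,np.zeros(3),np.zeros(3),np.array(c["K"]),np.array(c["distortion"]))[0][:,0]
E
python3 - <<'E'
from h import *
Z=dict(console=.05,bar_top=.066,biground_top=.072,square_top=.066,small1_top=.066,ring=.066)
for n in("top","scene"):
    c=capture(n);cv2.imwrite(f"pics/{n}0.png",c["image"][...,::-1])
    print(n,"cam",ray(c,(280,210))[0].round(3))
    for t,z in Z.items():
        for d in search_frame(n,t)[:2]: print(t,round(d["conf"],2),np.round(d["location"]),at(c,d["location"],z).round(4))
print(read_state())
E
```

```text
top cam [0.423 0.042 1.095]
console 0.83 [269. 211.] [0.5718 0.105  0.05  ]
bar_top 0.58 [264. 208.] [0.5758 0.1163 0.066 ]
bar_top 0.18 [181. 222.] [0.5521 0.2914 0.066 ]
biground_top 0.75 [245. 248.] [0.4925 0.1563 0.072 ]
square_top 0.51 [301. 189.] [0.6155 0.0356 0.066 ]
small1_top 0.51 [282. 237.] [0.5146 0.078  0.066 ]
small1_top 0.17 [234. 218.] [0.5572 0.1779 0.066 ]
ring 0.71 [312. 218.] [0.5536 0.0159 0.066 ]
ring 0.46 [180. 223.] [0.5496 0.294  0.066 ]
scene cam [1.057 0.635 0.583]
console 0.59 [284. 248.] [0.6166 0.1427 0.05  ]
console 0.26 [332. 220.] [0.4683 0.1373 0.05  ]
bar_top 0.6 [286. 229.] [0.5837 0.1113 0.066 ]
biground_top 0.64 [332. 220.] [0.4944 0.1593 0.072 ]
biground_top 0.17 [380. 244.] [0.4825 0.2782 0.072 ]
small1_top 0.55 [254. 220.] [0.6143 0.0419 0.066 ]
small1_top 0.46 [302. 210.] [0.5109 0.0822 0.066 ]
{'time_s': 0.7, 'qpos': array([ 6.29635557e+01,  4.99391496e+00,  7.85316464e+01, -4.77158288e-04,
        9.64646404e+01, -5.90594824e+00]), 'dq': array([ 0.03361857,  0.07074411,  0.04313705, -0.05131812, -0.00852   ,
        0.0503674 ]), 'tau': array([-6.14424334e-05, -3.39904118e+01, -3.02517629e+01,  7.18492689e-02,
        2.34267680e-02, -1.43309467e-05]), 'tcp_pos': array([0.1982737 , 0.51303509, 0.30276023]), 'tool_rot': array([[-9.32761453e-01,  3.60494196e-01,  8.51048735e-05],
       [ 3.60494205e-01,  9.32761441e-01,  1.48560805e-04],
       [-2.58272366e-05,  1.69251606e-04, -9.99999985e-01]]), 'contact_force': array([ 0.52372425, -0.0514427 ,  0.09245369]), 'torque': array([-0.00598502, -0.0146399 , -0.01772664]), 'grasp_force': 0.0, 'grip_width': 0.9968626214317591}
```

View pics/top0.png

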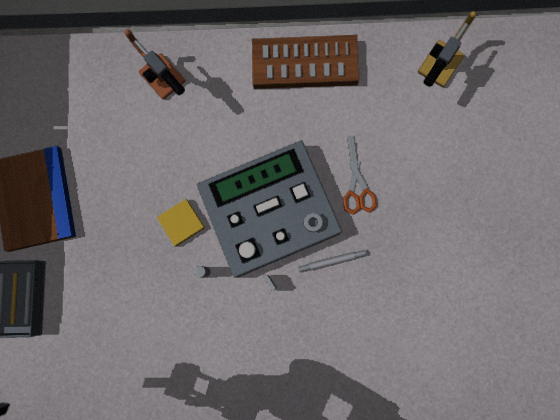

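View pics/scene0.png

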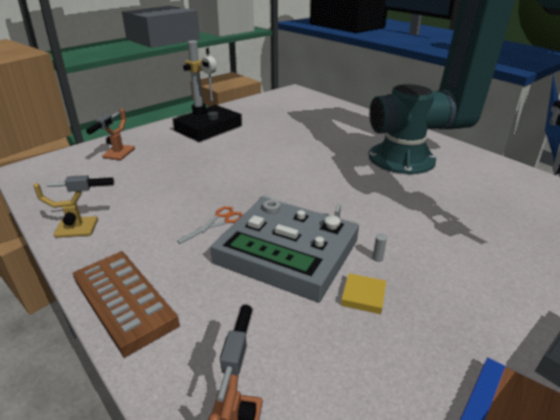

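The top picture shows the bar at (267,205) in the middle of the far row and the large round key at (247,249), near row left. The square key is at (300,191), the small keys are at (235,219) and (280,236), and the ring is at (314,222). The scene view agrees with this layout. Next I'll fit one grid pose to both views.

Run:
```python
from h import *
from scipy.optimize import least_squares
# grid coords (row, col): far=1 ; left(+y)=1
G={"bar":(1,0,.066),"big":(0,1,.072),"sq":(1,-1,.066),"s1":(1,1,.066),"s2":(0,0,.066)}
px={"top":{"bar":(267,205),"big":(247,249),"sq":(300,191),"s1":(235,219),"s2":(280,236)},
"scene":{"bar":(287,231),"big":(333,222),"sq":(256,222),"s1":(320,241),"s2":(301,214)}}
C={};M={}
for n in px:
    c=C[n]=capture(n);g=cv2.cvtColor(c["image"],cv2.COLOR_RGB2GRAY)
    for k,(u,v) in px[n].items():
        w=g[v-14:v+15,u-17:u+18].astype(np.uint8)
        th,b=cv2.threshold(w,0,255,cv2.THRESH_OTSU); b=(w>max(th,w[14-2:17,17-2:20].max()*.82)).astype(np.uint8)
        _,l,s,ce=cv2.connectedComponentsWithStats(b)
        i=1+np.argmin(np.hypot(*(ce[1:]-[17,14]).T)-0.02*s[1:,4])
        M[n,k]=ce[i]+[u-17,v-14]; print(n,k,M[n,k].round(1),s[i,2:],end=" | ")
print()
def pts(p):
    x,y,a=p; R=np.array([[np.cos(a),-np.sin(a)],[np.sin(a),np.cos(a)]])
    return {k:np.r_[np.array([x,y])+R@[.071*(r-.5),.075*q],z] for k,(r,q,z) in G.items()}
def f(p,names=("top","scene")):
    P=pts(p);return np.concatenate([proj(C[n],P[k])[0]-M[n,k] for n in names for k in G])
for names in(("top",),("scene",),("top","scene")):
    s=least_squares(f,[.54,.1,.35],args=(names,),loss="soft_l1")
    print(names,s.x[:2].round(4),np.degrees(s.x[2]).round(2),f(s.x,names).round(1))
    P=pts(s.x);print({k:v.round(4) for k,v in P.items()})
for k in G: print(k,[at(C[n],M[n,k],G[k][2]).round(4) for n in px])
a=s.x[2]; S=read_state();T=S["tool_rot"]
print("turn about tool z to align y (deg)",[np.degrees(np.arctan2(*(T.T@np.r_[-np.sin(a),np.cos(a),0])[[0,1]]))])
for k in("bar","big"): print(k,"tool-frame shift",(T.T@(P[k]-S["tcp_pos"])).round(4))
```

```text
top bar [266.8 204.8] [ 22  14 147] | top big [246.2 249.4] [ 15  16 175] | top sq [299.5 191.1] [ 14  15 130] | top s1 [234.  218.5] [ 7  8 44] | top s2 [279.8 235.6] [ 8  8 45] | scene bar [286.6 229. ] [22  9 93] | scene big [332.6 219.8] [14 10 99] | scene sq [255.8 219.5] [14  8 78] | scene s1 [319.4 239. ] [ 8  5 31] | scene s2 [301.  212.2] [ 7  5 25] | 
('top',) [0.5504 0.0963] 21.47 [ 0.  -0.   0.   0.   0.1 -0.1 -0.1 -0.  -0.   0.1]
{'bar': array([0.5834, 0.1093, 0.066 ]), 'big': array([0.4899, 0.1531, 0.072 ]), 'sq': array([0.6109, 0.0395, 0.066 ]), 's1': array([0.556 , 0.1791, 0.066 ]), 's2': array([0.5174, 0.0833, 0.066 ])}
('scene',) [0.5511 0.1001] 21.06 [-0.1  0.1  0.2 -0.6 -0.1 -0.1  0.   0.4  0.1  0.2]
{'bar': array([0.5842, 0.1129, 0.066 ]), 'big': array([0.491 , 0.1574, 0.072 ]), 'sq': array([0.6112, 0.0429, 0.066 ]), 's1': array([0.5573, 0.1829, 0.066 ]), 's2': array([0.518 , 0.0874, 0.066 ])}
('top', 'scene') [0.5502 0.0976] 21.36 [-0.6  0.1 -0.6  0.1 -0.5  0.1 -0.7  0.  -0.7  0.2 -0.5 -0.6 -0.4 -1.4
 -0.5 -0.7 -0.4 -0.5 -0.5 -0.5]
{'bar': array([0.5832, 0.1105, 0.066 ]), 'big': array([0.4898, 0.1545, 0.072 ]), 'sq': array([0.6106, 0.0407, 0.066 ]), 's1': array([0.5559, 0.1804, 0.066 ]), 's2': array([0.5171, 0.0847, 0.066 ])}
bar [array([0.5834, 0.1093, 0.066 ]), array([0.5839, 0.1129, 0.066 ])]
big [array([0.49  , 0.1532, 0.072 ]), array([0.493 , 0.1587, 0.072 ])]
sq [array([0.6108, 0.0396, 0.066 ]), array([0.6113, 0.0435, 0.066 ])]
s1 [array([0.556 , 0.1789, 0.066 ]), array([0.5564, 0.182 , 0.066 ])]
s2 [array([0.5175, 0.0832, 0.066 ]), array([0.5176, 0.0868, 0.066 ])]
turn about tool z to align y (deg) [np.float64(42.496242281248826)]
bar tool-frame shift [-0.5042 -0.2367  0.2367]
big tool-frame shift [-0.4012 -0.2294  0.2307]
```

```bash
python3 -m handwheel '{"offset":[[0,0,0],[0,0,0],[0,0,0],[0,0,0],[0,0,0],[0,0,0],[0,0,0],[0,0,0],[0,0,0],[0,0,0]],"rot":[[0,0,-0.927],[0,0,-0.927],[0,0,-0.927],[0,0,-0.927],[0,0,-0.927],[0,0,-0.927],[0,0,-0.927],[0,0,-0.927],[0,0,-0.927],[0,0,-0.927]],"jaw":[-1,-1,-1,-1,-1,-1,-1,-1,-1,-1]}' 10
python3 -m handwheel '{"offset":[[-0.4,-0.98,0],[-0.4,-0.98,0],[-0.4,-0.98,0],[-0.4,-0.98,0],[-0.4,-0.98,0],[-0.4,-0.98,0],[-0.4,-0.98,0],[-0.4,-0.98,0],[-0.4,-0.98,0],[-0.4,-0.98,0],[-0.4,-0.98,0],[-0.4,-0.98,0]],"rot":[[0,0,0],[0,0,0],[0,0,0],[0,0,0],[0,0,0],[0,0,0],[0,0,0],[0,0,0],[0,0,0],[0,0,0],[0,0,0],[0,0,0]],"jaw":[-1,-1,-1,-1,-1,-1,-1,-1,-1,-1,-1,-1]}'
python3 -m handwheel '{"offset":[[-0.4,-0.98,0],[-0.4,-0.98,0],[-0.4,-0.98,0],[-0.4,-0.98,0],[-0.4,-0.98,0],[-0.4,-0.98,0],[-0.4,-0.98,0],[-0.4,-0.98,0],[-0.4,-0.98,0],[-0.4,-0.98,0],[-0.4,-0.98,0],[-0.4,-0.98,0]],"rot":[[0,0,0],[0,0,0],[0,0,0],[0,0,0],[0,0,0],[0,0,0],[0,0,0],[0,0,0],[0,0,0],[0,0,0],[0,0,0],[0,0,0]],"jaw":[-1,-1,-1,-1,-1,-1,-1,-1,-1,-1,-1,-1]}'
cat > d.py <<'E'
from h import *
S=read_state();T=S["tool_rot"];a=np.radians(21.4)
print(S["time_s"],S["tcp_pos"].round(4),"tip z",S["tcp_pos"][2]-.097,S["contact_force"].round(2),"gw",S["grip_width"])
print("tilt",T[:,2].round(4),"turn units",-np.arctan2(*(T.T@np.r_[-np.sin(a),np.cos(a),0])[[0,1]])/.08)
for k,P in dict(bar=(.5835,.111,.066),big=(.4902,.155,.072)).items():
    print(k,"units",((T.T@(np.r_[P]-S["tcp_pos"])-[0,0,.097])/.02).round(3))
E
python3 d.py
```

```text
time_s: 1.63
tcp_pos: [0.1983, 0.513, 0.3027]
tool_rot: [[-0.93, -0.368, 0.0], [-0.368, 0.93, 0.0], [-0.0, 0.0, -1.0]]
contact_force: [0.4, -0.6, 0.9]
grip_width: 0.326
grasp_force: 0.0
time_s: 2.63
tcp_pos: [0.374, 0.3281, 0.3028]
tool_rot: [[-0.931, -0.364, 0.0], [-0.364, 0.931, 0.0], [-0.0, 0.0, -1.0]]
contact_force: [-0.3, 0.6, -0.1]
grip_width: 0.007
grasp_force: 0.0
time_s: 3.63
tcp_pos: [0.5491, 0.144, 0.3027]
tool_rot: [[-0.931, -0.364, 0.0], [-0.364, 0.931, 0.0], [-0.0, 0.0, -1.0]]
contact_force: [0.3, -0.0, 0.3]
grip_width: 0.002
grasp_force: 0.0
3.6333 [0.5491 0.144  0.3027] tip z 0.20572865731899223 [ 0.33 -0.01  0.26] gw 0.001717620612802017
tilt [ 1.e-04  2.e-04 -1.e+00] turn units -0.010078111961651627
bar units [-1.    -2.166  6.986]
big units [2.544 1.582 6.686]
```

```bash
python3 -m handwheel '{"offset":[[-0.4,-0.87,0],[-0.4,-0.87,0],[-0.2,-0.43,0.5],[0,0,1],[0,0,1],[0,0,1],[0,0,1],[0,0,1],[0,0,0.5],[0,0,0],[0,0,0]],"rot":[[0,0,0],[0,0,0],[0,0,0],[0,0,0],[0,0,0],[0,0,0],[0,0,0],[0,0,0],[0,0,0],[0,0,0],[0,0,0]],"jaw":[-1,-1,-1,-1,-1,-1,-1,-1,-1,-1,-1]}'
python3 d.py
python3 - <<'E'
from h import *
o=[]
for n,(u,v) in dict(top=(267,205),scene=(287,225)).items():
    c=capture(n);w=c["image"][v-45:v+45,u-60:u+60,::-1];o.append(cv2.resize(w,None,fx=5,fy=5,interpolation=cv2.INTER_CUBIC)[:, :600][:450])
    T=read_state();tip=T["tcp_pos"]-[0,0,.097];print(n,proj(c,[tip,[.5835,.111,.066]]).round(1))
cv2.imwrite("pics/a_top.png",o[0]);cv2.imwrite("pics/a_scene.png",o[1])
E
```

```text
time_s: 4.55
tcp_pos: [0.5825, 0.1119, 0.1822]
tool_rot: [[-0.931, -0.364, -0.001], [-0.364, 0.931, 0.0], [0.001, 0.001, -1.0]]
contact_force: [0.7, -0.4, 1.0]
grip_width: 0.006
grasp_force: 0.0
4.55 [0.5825 0.1119 0.1822] tip z 0.0852048876654515 [ 0.7  -0.36  0.95] gw 0.005751214374861145
tilt [-1.3e-03  1.0e-04 -1.0e+00] turn units -0.005683962666540496
bar units [-0.035 -0.064  0.96 ]
big units [3.508 3.685 0.666]
top [[264.8 203.4]
 [266.  204.7]]
scene [[286.6 220.4]
 [286.2 228.5]]
```

View pics/a_scene.png

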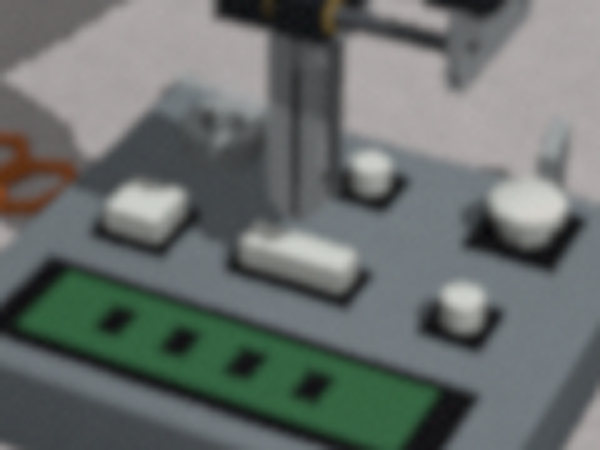

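The fingertips stand over the bar, at crop (298,215) against a bar centre of about (300,250), 19 mm above it. I'll lower in small steps and watch the force.

```bash
python3 -m handwheel '{"offset":[[0,0,0.4],[0,0,0.4],[0,0,0.1],[0,0,0.1],[0,0,0.1],[0,0,0]],"rot":[[0,0,0],[0,0,0],[0,0,0],[0,0,0],[0,0,0],[0,0,0]],"jaw":[-1,-1,-1,-1,-1,-1]}'; python3 d.py
```

```text
time_s: 5.15
tcp_pos: [0.5825, 0.1117, 0.1605]
tool_rot: [[-0.931, -0.364, -0.001], [-0.364, 0.931, 0.0], [0.001, 0.0, -1.0]]
contact_force: [-2.4, -0.1, 2.1]
grip_width: 0.003
grasp_force: 1.1
5.15 [0.5825 0.1117 0.1605] tip z 0.06350528109230649 [-2.41 -0.06  2.07] gw 0.0026704965818275
tilt [-0.0011  0.     -1.    ] turn units -0.00870302426542712
bar units [-0.036 -0.054 -0.125]
big units [ 3.507  3.695 -0.42 ]
```

```bash
python3 -m handwheel '{"offset":[[0,0,0.08],[0,0,0.08],[0,0,0.06],[0,0,0]],"rot":[[0,0,0],[0,0,0],[0,0,0],[0,0,0]],"jaw":[-1,-1,-1,-1]}'; python3 d.py
```

```text
time_s: 5.48
tcp_pos: [0.5829, 0.1118, 0.1566]
tool_rot: [[-0.931, -0.364, 0.0], [-0.364, 0.931, 0.0], [-0.0, 0.0, -1.0]]
contact_force: [-2.4, -0.1, 4.3]
grip_width: 0.007
grasp_force: 2.1
5.4833 [0.5829 0.1118 0.1566] tip z 0.05956009920333019 [-2.38 -0.05  4.27] gw 0.0067581623999684575
tilt [ 3.e-04  1.e-04 -1.e+00] turn units -0.008618131124721524
bar units [-0.013 -0.046 -0.322]
big units [ 3.53   3.702 -0.623]
```

```bash
python3 -m handwheel '{"offset":[[0,0,0.05],[0,0,0.03],[0,0,0],[0,0,0],[0,0,0],[0,0,0],[0,0,0],[0,0,0],[0,0,0],[0,0,0],[0,0,0],[0,0,0]],"rot":[[0,0,0],[0,0,0],[0,0,0],[0,0,0],[0,0,0],[0,0,0],[0,0,0],[0,0,0],[0,0,0],[0,0,0],[0,0,0],[0,0,0]],"jaw":[-1,-1,-1,-1,-1,-1,-1,-1,-1,-1,-1,-1]}'; python3 d.py
```

```text
time_s: 6.48
tcp_pos: [0.5829, 0.1118, 0.1555]
tool_rot: [[-0.931, -0.364, 0.001], [-0.364, 0.931, 0.0], [-0.001, -0.0, -1.0]]
contact_force: [-2.2, 0.7, 6.6]
grip_width: 0.004
grasp_force: 3.1
6.4833 [0.5829 0.1118 0.1555] tip z 0.05846487613125631 [-2.21  0.72  6.63] gw 0.004373415730268124
tilt [ 5.e-04  2.e-04 -1.e+00] turn units -0.00824167646694545
bar units [-0.011 -0.047 -0.377]
big units [ 3.532  3.701 -0.679]
```

Bottomed out at 6.6 N. I'll hold a little longer, rise, then move over the round key.

```bash
python3 -m handwheel '{"offset":[[0,0,0],[0,0,0],[0,0,0],[0,0,0],[0,0,-0.3],[0,0,-0.4],[0,0,-0.5],[0,0,-0.5],[0,0,-0.5],[0,0,0],[0,0,0]],"rot":[[0,0,0],[0,0,0],[0,0,0],[0,0,0],[0,0,0],[0,0,0],[0,0,0],[0,0,0],[0,0,0],[0,0,0],[0,0,0]],"jaw":[-1,-1,-1,-1,-1,-1,-1,-1,-1,-1,-1]}'
python3 -m handwheel '{"offset":[[0.7,0.74,0],[0.7,0.74,0],[0.7,0.74,0],[0.7,0.74,0],[0.7,0.74,0],[0,0,0.5],[0,0,0.2],[0,0,0],[0,0,0],[0,0,0]],"rot":[[0,0,0],[0,0,0],[0,0,0],[0,0,0],[0,0,0],[0,0,0],[0,0,0],[0,0,0],[0,0,0],[0,0,0]],"jaw":[-1,-1,-1,-1,-1,-1,-1,-1,-1,-1]}'
python3 d.py
python3 - <<'E'
from h import *
for n,(u,v) in dict(scene=(315,225)).items():
    c=capture(n);w=c["image"][v-45:v+45,u-60:u+60,::-1];cv2.imwrite("pics/b_scene.png",cv2.resize(w,None,fx=5,fy=5,interpolation=cv2.INTER_CUBIC))
    print(n,proj(c,[read_state()["tcp_pos"]-[0,0,.097],[.4902,.155,.072]]).round(1))
E
```

```text
time_s: 7.4
tcp_pos: [0.5834, 0.1118, 0.1999]
tool_rot: [[-0.931, -0.364, 0.002], [-0.364, 0.931, 0.0], [-0.002, -0.001, -1.0]]
contact_force: [0.2, -0.3, -0.4]
grip_width: 0.005
grasp_force: 0.0
time_s: 8.23
tcp_pos: [0.4914, 0.1547, 0.1844]
tool_rot: [[-0.932, -0.363, -0.0], [-0.363, 0.932, -0.0], [0.0, -0.0, -1.0]]
contact_force: [-0.4, 0.4, 0.1]
grip_width: 0.007
grasp_force: 0.0
8.2333 [0.4914 0.1547 0.1844] tip z 0.08736790544473239 [-0.41  0.4   0.14] gw 0.006682386732900454
tilt [-3.e-04 -2.e-04 -1.e+00] turn units -0.01947102570357502
bar units [-3.496 -3.708  1.068]
big units [0.051 0.037 0.768]
scene [[332.2 212.8]
 [332.2 218.6]]
```

View pics/b_scene.png

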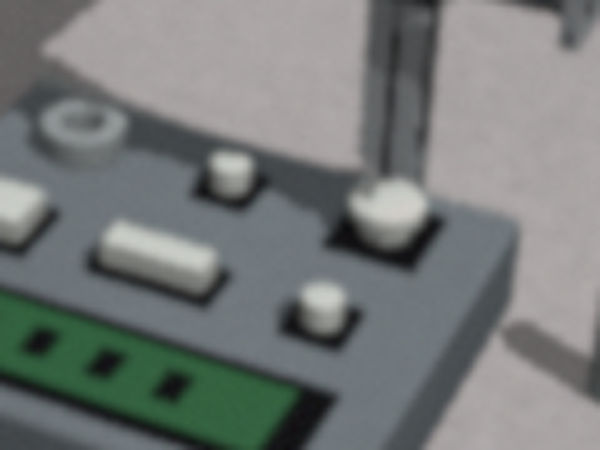

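The fingers are centred over the round key, with the tip near crop (392,180) and the head at (388,205). The bar is up. The gap is 15.4 mm.

```bash
python3 -m handwheel '{"offset":[[0.05,0.03,0.3],[0,0,0.3],[0,0,0.1],[0,0,0.1],[0,0,0.1],[0,0,0.08],[0,0,0]],"rot":[[0,0,0],[0,0,0],[0,0,0],[0,0,0],[0,0,0],[0,0,0],[0,0,0]],"jaw":[-1,-1,-1,-1,-1,-1,-1]}'; python3 d.py
```

```text
time_s: 8.87
tcp_pos: [0.4893, 0.1552, 0.165]
tool_rot: [[-0.931, -0.364, -0.001], [-0.364, 0.931, -0.0], [0.001, -0.0, -1.0]]
contact_force: [-2.8, -1.6, 3.3]
grip_width: 0.001
grasp_force: 1.5
8.8667 [0.4893 0.1552 0.165 ] tip z 0.06801062857322601 [-2.79 -1.59  3.31] gw 0.0010110836553939098
tilt [-8.e-04 -4.e-04 -1.e+00] turn units -0.008043086216314813
bar units [-3.587 -3.775  0.097]
big units [-0.044 -0.027 -0.2  ]
```

Pressed 4 mm at 3.3 N, so about 4 mm remains.

```bash
python3 -m handwheel '{"offset":[[0,0,0.08],[0,0,0.07],[0,0,0.06],[0,0,0],[0,0,0],[0,0,0],[0,0,0]],"rot":[[0,0,0],[0,0,0],[0,0,0],[0,0,0],[0,0,0],[0,0,0],[0,0,0]],"jaw":[-1,-1,-1,-1,-1,-1,-1]}'; python3 d.py
```

```text
time_s: 9.45
tcp_pos: [0.4896, 0.1554, 0.1613]
tool_rot: [[-0.931, -0.364, 0.0], [-0.364, 0.931, 0.0], [-0.0, -0.0, -1.0]]
contact_force: [-2.7, -0.8, 4.8]
grip_width: 0.008
grasp_force: 2.7
9.45 [0.4896 0.1554 0.1613] tip z 0.06430831231148257 [-2.73 -0.77  4.79] gw 0.007509343839033592
tilt [ 3.e-04  1.e-04 -1.e+00] turn units -0.008618130116584799
bar units [-3.564 -3.775 -0.083]
big units [-0.021 -0.027 -0.385]
```

Down 7.7 mm at 4.8 N. One small nudge to the bottom, then release and rise.

```bash
python3 -m handwheel '{"offset":[[0,0,0.04],[0,0,0],[0,0,0],[0,0,0],[0,0,-0.3],[0,0,-0.4],[0,0,-0.7],[0,0,-1],[0,0,-1],[0,0,-1],[0,0,0],[0,0,0]],"rot":[[0,0,0],[0,0,0],[0,0,0],[0,0,0],[0,0,0],[0,0,0],[0,0,0],[0,0,0],[0,0,0],[0,0,0],[0,0,0],[0,0,0]],"jaw":[-1,-1,-1,-1,-1,-1,-1,-1,-1,-1,-1,-1]}'
python3 - <<'E'
from h import *
c=capture("scene");w=c["image"][160:280,220:400,::-1];cv2.imwrite("pics/c.png",cv2.resize(w,None,fx=4,fy=4,interpolation=cv2.INTER_CUBIC))
E
```

```text
time_s: 10.45
tcp_pos: [0.4903, 0.1556, 0.249]
tool_rot: [[-0.931, -0.364, 0.003], [-0.364, 0.931, 0.001], [-0.003, -0.0, -1.0]]
contact_force: [-0.2, 0.6, -0.6]
grip_width: 0.003
grasp_force: 0.0
```

View pics/c.png

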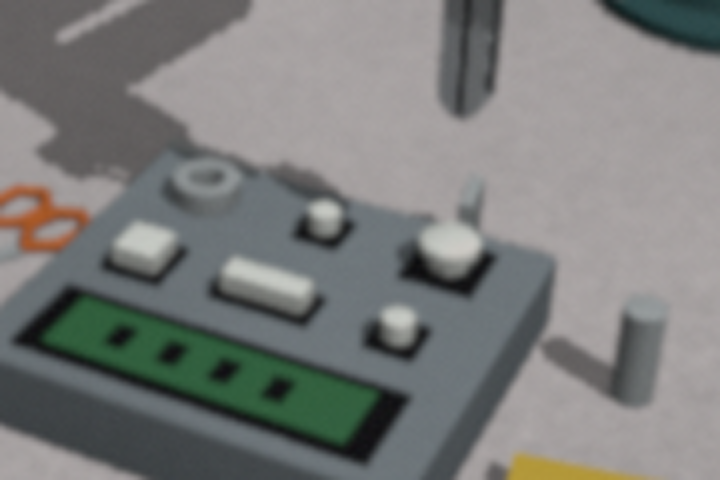

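All five keys are up, with the bar at crop (267,283) and the round key at (450,248). The ring, master and block stand where they were, and the fingers are clear.

```bash
python3 -c "from rig import sign_off; print(sign_off())"
```

```text
the job is handed in; nothing more can be done
None
```

I pressed the bar key to the bottom, held it for over a second and released it, then pressed the large round key to the bottom and released it; the last picture showed all five keys up and nothing in view disturbed, and the job is handed in (no verdict came back).

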